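# Dock the bottle carrier on its ball hitch, latch it, and load the pump bottles

## Robot

A 6-joint arm with a two-finger parallel gripper is mounted at the origin on the work surface. World frame = base frame: x ahead of the robot, y to its left, z up, the work surface at z = 0. Lengths are in m, angles in rad, forces in N, time in s.
With the tool pointing down it reaches from about 0.35 to 1 m from the base axis. Payload 7.1 kg.
Tool frame: the origin (TCP) lies midway between the tips of the shut fingers; the grasp point (between the pads) lies behind it (arm.tcp_to_grasp is the z of the grasp point in the tool frame, in m); z points along the fingers, y is the direction in which the jaws open and shut (so a half turn about z gives the same grasp; the last joint's range is limited). The gripper opens to 85 mm and grips with 20 to 120 N. Pads are 22 mm wide; open, the fingers measure 114 mm over their backs; the gripper's body (76 mm by 85 mm) begins 54 mm behind the grasp point. The pads swing forward as they close: fully open they stand 13 mm farther back than shut.
Start: joints at [-1.25, 0.423, 1.63, -0, 1.089, -0.019], TCP at [0.208, -0.589, 0.231] pointing down, gripper open.
Joint ranges: [-3, 3], [-0.9, 2.11], [0.09, 2.58], [-1.31, 4.45], [0.11, 2.69], [-2.54, 2.54]. Speed limits (rad/s): [2.39, 2.39, 3.01, 3.14, 3.14, 3.14].

## Interface

Orientations are given as a unit quaternion [w, x, y, z].
In Python, from station import arm gives the robot as it stands. The module is installed in compiled form; this text tells all that it offers.
- The arm moves only by the shell command python3 -m jog 'ROWS' [FORCE]. ROWS is JSON, a list of rows, each a list of 3 entries, a list of its own where there are three numbers: the opening, from 0 (shut) to 1 (fully open), then the shift along the tool's x, y, z normalised to -1 to 1, where 1 is 20 cm, then the turn about the tool's z normalised to -1 to 1, where 1 is pi/4 rad. In form: [[fingers, [tx, ty, tz], twist], ...]. A call has 1 to 12 rows; each row shifts and turns the commanded pose from where the row before left it, along the tool's axes as they then stand; what a row does not reach is not made up. A row lasts 1/10 s, in which the tool goes at most 50 mm and 8.59 degrees, less where a joint would pass 70% of its speed; a pose out of reach is approached as far as the arm can. A call with a number of a shift or a turn outside -1 to 1 is refused whole. A call with a gripper value outside its range is refused whole. The fingers move at their own pace and stop on an object; FORCE is the grip in N (left out, the last holds). Time passes only in rows, so rows that do not move let the fingers close. It gives the time, the measured TCP pose, the force and the opening at its end, in the units of the state.
- arm.read_state(): the state, without advancing time (a new reading comes with each control period).
- arm.capture(name): name is "scene" or "side" or "wrist"; returns the picture (400x640x3 uint8, red, green, blue); there is no depth.
- arm.camera_info(name): a dict with "K" (3x3 intrinsics, pixels), "world_from_camera" (4x4, takes a point from camera to world coordinates). Camera axes: x right, y up, looking along -z (the intrinsics and any distortion apply to the point x, -y, -z); pixel columns grow to the right and rows downward; lengths in m; the calibration is good to about 2 mm. A picture is of the moment at which its call begins: read the wrist's pose just before it. camera_info takes no time and is no camera call; for the wrist camera it gives the pose at the moment of the call.
- arm.finish_job(): hands the job in, once; it reports no verdict.
Trained networks look in the newest picture that a camera, given by its name, has taken for a name from the list of things; names that differ only in an ending like _2 or _b are one class to them, and where a whole thing is asked for, a point or a joint stands for the part that bears it (a point fixed in the world has none). Each returns a list of dicts, best first, with "score" (0 to 1); they miss things now and then, are a little off and sometimes report something else, mostly with a low value. They report only what shows in the picture. A call takes as long as a camera call.
- arm.spot_in(thing, camera): "centre" ([x, y, z] in m, in the coordinates of the camera as it stood for that picture, good to about 4 mm: the middle of the surface that is visible of it).
- arm.trace(thing, camera): "region" (400x640 bool, what is visible of it).
The state is a dict: "clock": time; "qpos": joint angles; "joint_vel": joint speeds; "tau": joint torques, N m; "tool_pos": TCP position; "orientation": TCP orientation; "wrist_force": force on the tool from outside, world axes, zero at the start; "wrist_torque": the same for the moment, N m; "opening": finger opening in m.
Only numpy, scipy, OpenCV 4.12 (cv2) and the standard library are available. Lean on these libraries where they do the work, as an engineer would, in place of code of your own. Each camera call takes 0.05 s, during which the arm holds its last target. There are 200 camera calls.

## Task

Set up the hand-sanitiser station: lower the grey bottle carrier onto the stand's ball until all its feet are flat on the stand, with its latch lever (still raised) pointing to the raised bar on the stand's front tongue, then press the latch lever fully down. Only once it is latched, stand every small white pump bottle there is on the table upright in a well of its own, each with its nozzle pointing straight at the white tick in front of its well. Leave the other things on the table where they are.

Things in the scene. Friction and masses are not known exactly. Their poses are not given: they have to be found in the camera images.
- stand: Docking stand fixed to the table: bare-aluminium plate 216 x 216 mm, 10 mm thick, with a steel ball of 36 mm diameter on a short neck in its middle (ball centre 40 mm, top 58 mm above the table). Origin: centre of the plate's underside. A 50 mm wide tongue on its front (-x) edge reaches 152 mm from the centre and bears a raised bar. Position and yaw vary.
- stand_mark (a point): The alignment mark: dark raised bar 32 x 7 mm on the stand's tongue, 130 mm from the stand's centre along its -x, 16 mm above the table. The carrier is set with its -x (lever) along the stand's -x, so that its lever points to this bar.
- carrier: Loose grey bottle carrier, about 0.55 kg. Origin: under its centre at the level of its feet; z up, front (lever side) is -x. Deck 216 x 216 mm, its top 58 mm above the feet, on four rubber legs 50 mm long, 16 mm thick, at (+-93, +-93) mm. Fully home, the feet stand flat on the stand's plate (origin 10 mm above the table). Four round wells (rings 55 mm bore, 63 mm outside, 16 mm high) on the deck.
- socket (a point): Mouth centre of the carrier's hitch socket, 4 mm above the feet on its axis: a steel sleeve under the deck, 40 mm bore, 60 mm outside, open downwards from 4 to 50 mm above the feet. The stand's ball goes in with 2 mm play all round.
- post (a point): Grip point of the carrier, 94 mm above the feet on its axis: a black post 30 mm along x, 20 mm along y, from 58 to 109 mm above the feet. Pinch it across y, from above, firmly.
- lever (a joint): Carrier's latch lever: steel bar 70 x 18 x 7 mm hinged 26 mm in front (-x) of the carrier's centre, 72 mm above the feet. 0 = raised, pointing to the front and 50 degrees up; 0.85 rad = fully down, level. It stays where left; about 3 N moves it. Press down from above 55 to 60 mm in front of the carrier's centre (its top there: about 115 mm above the feet raised, 76 mm when down).
- well0 (a point): Floor centre of a well of the carrier, at (-58, 70, 58) mm in the carrier's frame: the underside of a bottle comes to this point. Axes as the carrier's. Its white raised tick lies on the deck 40 mm in front of it (carrier -x): the nozzle end of a bottle turned rightly is over that tick.
- well1 (a point): Floor centre of a well of the carrier, at (-58, -70, 58) mm in the carrier's frame: the underside of a bottle comes to this point. Axes as the carrier's. Its white raised tick lies on the deck 40 mm in front of it (carrier -x): the nozzle end of a bottle turned rightly is over that tick.
- well2 (a point): Floor centre of a well of the carrier, at (58, 70, 58) mm in the carrier's frame: the underside of a bottle comes to this point. Axes as the carrier's. Its white raised tick lies on the deck 40 mm in front of it (carrier -x): the nozzle end of a bottle turned rightly is over that tick.
- well3 (a point): Floor centre of a well of the carrier, at (58, -70, 58) mm in the carrier's frame: the underside of a bottle comes to this point. Axes as the carrier's. Its white raised tick lies on the deck 40 mm in front of it (carrier -x): the nozzle end of a bottle turned rightly is over that tick.
- bottle0: Small white pump bottle, 0.14 kg, one of three or four alike (None from the start if absent). Origin: centre of its underside, z up. Body 48 mm diameter, 52 mm high; grey collar 28 mm diameter from 52 to 102 mm; head 22 mm diameter, 102 to 123 mm; nozzle 10 mm thick points along the bottle's -x at 116 mm height. Pinch the collar below the head from above, fingers either side of the nozzle.
- nozzle0 (a point): End of the nozzle of bottle 0, 40 mm from its axis, 116 mm above its underside.
- bottle1: Small white pump bottle, 0.14 kg, one of three or four alike (None from the start if absent). Origin: centre of its underside, z up. Body 48 mm diameter, 52 mm high; grey collar 28 mm diameter from 52 to 102 mm; head 22 mm diameter, 102 to 123 mm; nozzle 10 mm thick points along the bottle's -x at 116 mm height. Pinch the collar below the head from above, fingers either side of the nozzle.
- nozzle1 (a point): End of the nozzle of bottle 1, 40 mm from its axis, 116 mm above its underside.
- bottle2: Small white pump bottle, 0.14 kg, one of three or four alike (None from the start if absent). Origin: centre of its underside, z up. Body 48 mm diameter, 52 mm high; grey collar 28 mm diameter from 52 to 102 mm; head 22 mm diameter, 102 to 123 mm; nozzle 10 mm thick points along the bottle's -x at 116 mm height. Pinch the collar below the head from above, fingers either side of the nozzle.
- nozzle2 (a point): End of the nozzle of bottle 2, 40 mm from its axis, 116 mm above its underside.
- bottle3: Small white pump bottle, 0.14 kg, one of three or four alike (None from the start if absent). Origin: centre of its underside, z up. Body 48 mm diameter, 52 mm high; grey collar 28 mm diameter from 52 to 102 mm; head 22 mm diameter, 102 to 123 mm; nozzle 10 mm thick points along the bottle's -x at 116 mm height. Pinch the collar below the head from above, fingers either side of the nozzle.
- nozzle3 (a point): End of the nozzle of bottle 3, 40 mm from its axis, 116 mm above its underside.
- wipes_tub: Bystander: white wipes tub with a red lid, 92 mm diameter, 163 mm high, behind the work area. Origin: centre of underside.
- soap_bottle: Bystander: large white soap pump bottle, 72 mm diameter, 181 mm high, rear left (much bigger than the small pump bottles, does not fit a well). Origin: centre of underside.
- tube_rack: Bystander: white block 70 x 160 x 45 mm with eight tube holes, rear right. Origin: centre of underside.
- scanner: Bystander: black handheld scanner lying flat, 75 x 160 x 23 mm, near left. Origin: centre of underside.
- timer: Bystander: round purple timer, 68 mm diameter, 22 mm high, near the middle in front of the robot. Origin: centre of underside.
- swab_box: Bystander: cardboard box 70 x 130 x 50 mm, near right. Origin: centre of underside.

How it is judged:
By the outcome, as a careful person would: the job done as asked, in the order asked, and still so for the second after the job is handed in, with the robot touching nothing.
Of bottle0, bottle1, bottle2, bottle3 only 3 to 4 are there at a start; the rules pass over those that are not, and their reading is None.
At some moment in a run one of bottle0, bottle1, bottle2, bottle3 may be knocked a few centimetres aside while the robot is not near it.
Once in a run the grip may slacken for a moment while it holds something.
It also fails if it takes over 210 s, if anything falls off the work surface, if the arm or the gripper's body presses on something with over 40 N, if the wrist force passes 120 N, or if a joint passes its speed limit or range.

## Working session

There is one attempt and no reset: what is moved stays moved. The work goes in short steps, Python scripts to look and compute and a shell command to move; the robot and the scene stay as the last step left them, time stands still between calls to the robot, and variables do not carry over. Pictures are saved under pics/ and viewed, about 12 in all and at most 16, crops included, and the job is handed in when it is done.

```bash
mkdir -p pics; cat > h.py <<'E'
import numpy as np, cv2, json
from station import arm
from scipy.spatial.transform import Rotation as R
def cap(c,name=None):
    info=arm.camera_info(c); im=arm.capture(c)
    if name: cv2.imwrite(f'pics/{name}.png',cv2.cvtColor(im,cv2.COLOR_RGB2BGR))
    return im,info
def spots(th,c,info):
    T=np.array(info['world_from_camera'])
    return [(round(d['score'],2),np.round(T[:3,:3]@np.array(d['centre'])+T[:3,3],4)) for d in arm.spot_in(th,c)]
def px2w(info,uv,z):
    K=np.array(info['K']);T=np.array(info['world_from_camera'])
    uv=np.atleast_2d(np.array(uv,float))
    d=np.c_[(uv-[K[0,2],K[1,2]])/[K[0,0],K[1,1]],np.ones(len(uv))]*[1,-1,-1]
    d=d@T[:3,:3].T
    return T[:3,3]+d*((z-T[2,3])/d[:,2])[:,None]
def w2px(info,p):
    K=np.array(info['K']);T=np.array(info['world_from_camera'])
    c=(np.atleast_2d(p)-T[:3,3])@T[:3,:3]*[1,-1,-1]
    return np.c_[K[0,0]*c[:,0]/c[:,2]+K[0,2],K[1,1]*c[:,1]/c[:,2]+K[1,2]]
def st():
    s=arm.read_state();q=s['orientation'];r=R.from_quat([q[1],q[2],q[3],q[0]])
    return s,np.array(s['tool_pos']),r
def show():
    s,p,r=st();M=r.as_matrix()
    print('t',round(s['clock'],2),'p',np.round(p,4),'xaxis yaw',round(np.degrees(np.arctan2(M[1,0],M[0,0])),2),'z',np.round(M[:,2],3),'F',np.round(s['wrist_force'],1),'op',round(s['opening'],4),'q6',round(s['qpos'][5],2))
def go(x,y,z=None,yaw=None):
    """shift in tool axes (units of 20cm) and turn (units of 45deg) to the target; yaw=world yaw of tool x (mod 180)"""
    s,p,r=st();M=r.as_matrix()
    d=M.T@(np.array([x,y,p[2] if z is None else z])-p)
    t=0
    if yaw is not None:
        cur=np.degrees(np.arctan2(M[1,0],M[0,0]));t=-((yaw-cur+90)%180-90)
    print('shift mm',np.round(d*1000,1),'units',np.round(d/.2,3),'turn deg',round(t,2),'units',round(t/45,3),'q6 now',round(s['qpos'][5],2))
E
python3 - <<'E'
from h import *
show(); print(arm.tcp_to_grasp)
for c in ('scene','side'):
    im,i=cap(c,c+'1'); print(c,np.round(np.array(i['world_from_camera'])[:3,3],3))
    for t in ('bottle0','nozzle0','carrier','post','stand','stand_mark','lever','well0'): print(t,spots(t,c,i))
E
```

```text
t 0.0 p [ 0.2082 -0.5887  0.2305] xaxis yaw 19.47 z [-0.     0.002 -1.   ] F [-0.4  0.5  0.1] op 0.0856 q6 -0.02
-0.0187
scene [1.165 0.366 1.192]
bottle0 [(0.95, array([0.4517, 0.3694, 0.0545])), (0.73, array([ 0.5558, -0.3831,  0.0604])), (0.71, array([0.5586, 0.3701, 0.0616]))]
nozzle0 [(0.75, array([ 0.5568, -0.3776,  0.0584])), (0.64, array([0.4477, 0.3657, 0.0576]))]
carrier [(0.57, array([0.5793, 0.1662, 0.0581]))]
post [(0.95, array([0.5782, 0.1656, 0.0591]))]
stand [(0.98, array([ 0.574 , -0.1606,  0.0112])), (0.39, array([0.446 , 0.3665, 0.056 ]))]
stand_mark []
lever [(0.69, array([0.5145, 0.1452, 0.1046])), (0.38, array([0.5794, 0.1672, 0.0633]))]
well0 [(0.56, array([0.5786, 0.1641, 0.0571]))]
side [-0.031  0.72   0.863]
bottle0 [(0.92, array([0.4262, 0.3768, 0.0523])), (0.86, array([0.5358, 0.3833, 0.0552])), (0.58, array([ 0.5357, -0.3806,  0.0501]))]
nozzle0 [(0.82, array([0.4246, 0.3767, 0.0586])), (0.74, array([0.5359, 0.379 , 0.0564])), (0.59, array([ 0.5368, -0.3788,  0.0535])), (0.18, array([ 0.5481, -0.1532,  0.011 ]))]
carrier [(0.58, array([0.5488, 0.1752, 0.0577]))]
post [(0.7, array([0.55  , 0.1734, 0.0555]))]
stand [(0.73, array([0.5359, 0.3844, 0.0554])), (0.72, array([ 0.5483, -0.1506,  0.0133]))]
stand_mark [(0.64, array([ 0.5525, -0.1495,  0.0099]))]
lever [(0.47, array([0.5172, 0.1486, 0.0964]))]
well0 [(0.74, array([0.5494, 0.1728, 0.0589]))]
```

View pics/scene1.png

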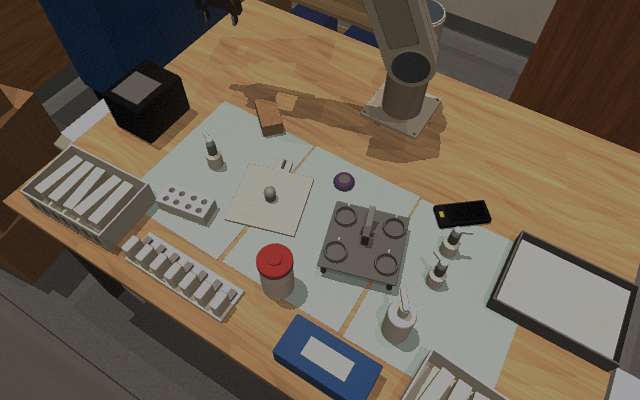

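View pics/side1.png

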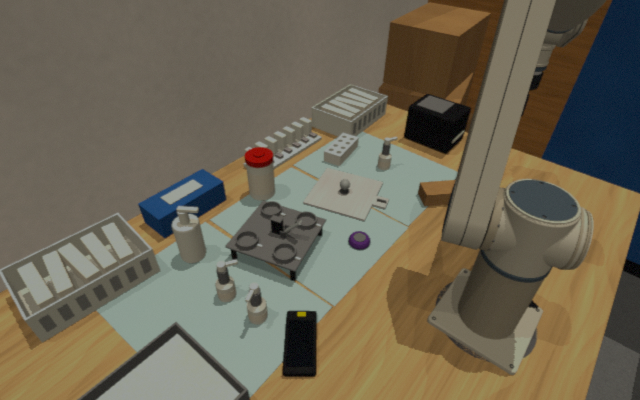

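The scene picture shows the carrier at about (365,240) with its lever toward the robot. The stand is at (270,198), with its tongue at (288,165). There are three small bottles, at (213,155), (452,240) and (437,272). The side view agrees, so next I go to the stand for a wrist look.

```bash
python3 -c "
from h import *
go(.50,-.155,.45,0)"
```

```text
shift mm [ 419.7 -312.2 -218.7] units [ 2.099 -1.561 -1.093] turn deg 19.47 units 0.433 q6 now -0.02
```

```bash
python3 -m jog '[[1,[0.175,-0.13,-0.091],0],[1,[0.175,-0.13,-0.091],0],[1,[0.175,-0.13,-0.091],0],[1,[0.175,-0.13,-0.091],0],[1,[0.175,-0.13,-0.091],0],[1,[0.175,-0.13,-0.091],0],[1,[0.175,-0.13,-0.091],0],[1,[0.175,-0.13,-0.091],0],[1,[0.175,-0.13,-0.091],0],[1,[0.175,-0.13,-0.091],0],[1,[0.175,-0.13,-0.091],0],[1,[0.175,-0.13,-0.091],0]]'
python3 -m jog '[[1,[0,0,0],0.145],[1,[0,0,0],0.145],[1,[0,0,0],0.145],[1,[0,0,0],0],[1,[0,0,0],0]]'
python3 - <<'E'
from h import *
show()
im,i=cap('wrist','w1')
T=np.array(i['world_from_camera']);print(np.round(T,3),np.array(i['K'])[:2])
for t in('stand','stand_mark'):print(spots(t,'wrist',i))
E
```

```text
clock: 2.1
tool_pos: [0.5009, -0.1534, 0.4508]
orientation: [0.0, 0.986, 0.169, 0.0]
wrist_force: [0.4, -0.4, 0.0]
opening: 0.0856
clock: 2.6
tool_pos: [0.5002, -0.1551, 0.4497]
orientation: [0.0, 1.0, 0.001, 0.0]
wrist_force: [-0.3, 0.5, -0.1]
opening: 0.0852
t 2.6 p [ 0.5002 -0.1551  0.4497] xaxis yaw 0.06 z [ 0. -0. -1.] F [-0.3  0.5 -0.1] op 0.0852 q6 1.25
[[ 0.001  0.954  0.299  0.576]
 [-1.     0.001  0.001 -0.155]
 [ 0.001 -0.299  0.954  0.591]
 [ 0.     0.     0.     1.   ]] [[279.79464564   0.         324.09772604]
 [  0.         279.79464564 203.38305811]]
[(0.78, array([ 0.5707, -0.1725,  0.0114])), (0.35, array([ 0.5429, -0.3836,  0.0699])), (0.31, array([0.5228, 0.1449, 0.0983]))]
[(0.66, array([ 0.5718, -0.172 ,  0.0096]))]
```

View pics/w1.png

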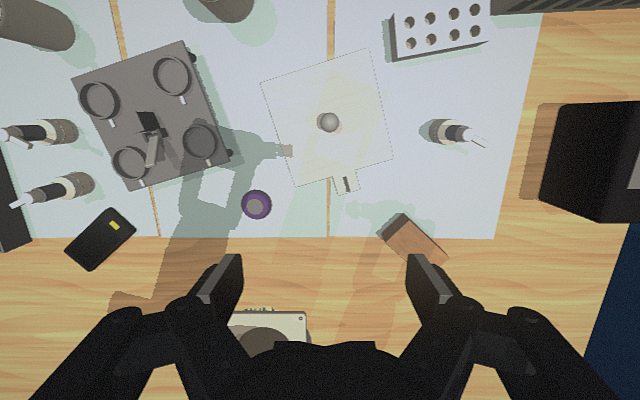

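The wrist picture shows the stand's ball at (329,122) and its bar at (348,184). The carrier's post is at (148,122) and its lever near (152,150). The third bottle is at (450,130), and the carrier and stand are turned by nearly the same angle.

```bash
cat >> h.py <<'E'
def reg(th,c,near=None):
    L=arm.trace(th,c)
    if near is not None: L=[d for d in L if cv2.pointPolygonTest(cv2.convexHull(np.argwhere(d['region'])[:,::-1].astype(np.int32)),tuple(map(float,near)),False)>=0] or L
    return L[0]['region'],L[0]['score']
E
python3 - <<'E'
from h import *
im,i=cap('wrist')
ball=px2w(i,(329,122),.045)[0];bar=px2w(i,(348,184),.016)[0]
print('ball',ball,'bar',bar,'dist',np.linalg.norm((bar-ball)[:2]),'yaw of -x dir',np.degrees(np.arctan2(*(bar-ball)[[1,0]])))
r,s=reg('stand','wrist');print(s,r.sum())
P=px2w(i,np.argwhere(r)[:,::-1],.010)
print('hull rect',cv2.minAreaRect((P[:,:2]*1000).astype(np.float32)))
for c in [[(260,83),(369,48),(393,157),(298,187)]]: print(np.round(px2w(i,c,.010),4))
for c in [[(70,77),(183,41),(230,160),(135,192)]]: q=px2w(i,c,.058);print(np.round(q,4),q.mean(0))
r,s=reg('carrier','wrist',(148,122));print(s,r.sum());P=px2w(i,np.argwhere(r)[:,::-1],.058)
print(cv2.minAreaRect((P[:,:2]*1000).astype(np.float32)))
for t in('bottle0','nozzle0','carrier','post','lever'):print(t,spots(t,'wrist',i))
E
```

```text
ball [ 0.5650432  -0.16470621  0.045     ] bar [ 0.43893955 -0.20587978  0.016     ] dist 0.13265515806902822 yaw of -x dir -161.91783980129102
0.68 12476
hull rect ((543.9374389648438, -171.8617401123047), (257.8158264160156, 214.48638916015625), 16.64834213256836)
[[ 0.6361 -0.0327  0.01  ]
 [ 0.696  -0.2388  0.01  ]
 [ 0.4948 -0.298   0.01  ]
 [ 0.431  -0.0998  0.01  ]]
[[0.6409 0.2885 0.058 ]
 [0.6967 0.0827 0.058 ]
 [0.4959 0.0236 0.058 ]
 [0.433  0.217  0.058 ]] [0.56663156 0.15294447 0.058     ]
0.8 14810
((566.5122680664062, 154.12728881835938), (215.69732666015625, 233.44081115722656), 16.237070083618164)
bottle0 [(0.89, array([0.44  , 0.353 , 0.0553])), (0.89, array([0.5499, 0.3602, 0.0549])), (0.83, array([ 0.5472, -0.379 ,  0.0674])), (0.42, array([ 0.5687, -0.1697,  0.013 ]))]
nozzle0 [(0.77, array([0.4396, 0.3506, 0.0582])), (0.74, array([0.5462, 0.3603, 0.0553])), (0.69, array([ 0.5489, -0.3832,  0.0674])), (0.62, array([ 0.5685, -0.1718,  0.0115])), (0.59, array([0.7432, 0.0025, 0.0483]))]
carrier [(0.71, array([0.5782, 0.1524, 0.0604]))]
post [(0.92, array([0.5735, 0.1475, 0.0591]))]
lever [(0.85, array([0.5196, 0.1414, 0.1048]))]
```

```bash
python3 -c "
from h import *
go(.566,.153,.28,16.4)"
```

```text
shift mm [  65.2 -308.2  169.7] units [ 0.326 -1.541  0.848] turn deg -16.5 units -0.367 q6 now 1.25
```

```bash
python3 -m jog '[[1,[0.041,-0.193,0.106],0],[1,[0.041,-0.193,0.106],0],[1,[0.041,-0.193,0.106],0],[1,[0.041,-0.193,0.106],0],[1,[0.041,-0.193,0.106],0],[1,[0.041,-0.193,0.106],0],[1,[0.041,-0.193,0.106],0],[1,[0.041,-0.193,0.106],0],[1,[0,0,0],-0.183],[1,[0,0,0],-0.184],[1,[0,0,0],0],[1,[0,0,0],0]]'
python3 - <<'E'
from h import *
show()
im,i=cap('wrist','w2')
for t in('carrier','post','lever','well0'):print(t,spots(t,'wrist',i))
r,s=reg('carrier','wrist');print(s,r.sum())
v=im.copy();v[r]=v[r]//2+[0,100,0];cv2.imwrite('pics/w2t.png',v[...,::-1])
E
```

```text
clock: 4.35
tool_pos: [0.5666, 0.1536, 0.2802]
orientation: [-0.0, 0.99, 0.141, 0.0]
wrist_force: [-0.8, -0.5, 0.7]
opening: 0.0855
t 4.35 p [0.5666 0.1536 0.2802] xaxis yaw 16.19 z [ 0.  0. -1.] F [-0.8 -0.5  0.7] op 0.0855 q6 1.53
carrier [(0.68, array([0.584 , 0.1633, 0.0546]))]
post [(0.96, array([0.5798, 0.1627, 0.0546]))]
lever [(0.85, array([0.5199, 0.1446, 0.1053]))]
well0 [(0.68, array([0.5799, 0.1588, 0.0576]))]
0.61 26078
```

View pics/w2.png

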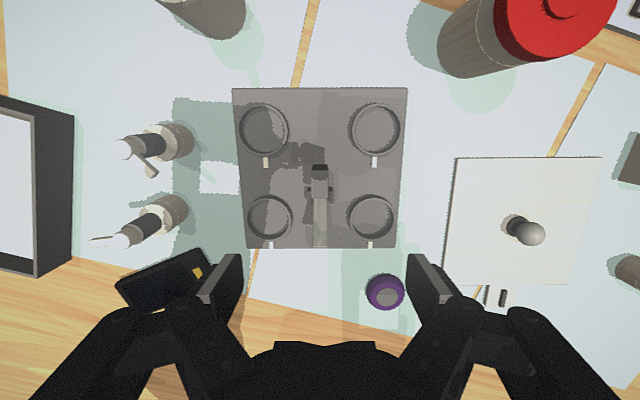

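The wrist view shows the deck corners at (232,89), (408,88), (397,248) and (248,248). The post top is at (320,169), and the ring tops are at (264,131), (377,129), (270,217) and (371,217).

```bash
python3 - <<'E'
from h import *
i=arm.camera_info('wrist')
q=px2w(i,[(232.5,88.5),(408,87.5),(397.5,248),(247.5,248.5)],.058);print(np.round(q,4),q.mean(0))
f=(q[0]+q[1])/2-(q[2]+q[3])/2; print('yaw',np.degrees(np.arctan2(f[1],f[0])),np.linalg.norm(f))
g=(q[0]+q[3])/2-(q[1]+q[2])/2; print('yaw',np.degrees(np.arctan2(g[1],g[0]))-90,np.linalg.norm(g))
w=px2w(i,[(264,131),(377,129),(270,217),(371,217)],.074);print('wells mean',w.mean(0))
print('post',px2w(i,(319.5,169),.109))
go(*q.mean(0)[:2],.075,16.3)
E
```

```text
[[0.6386 0.2895 0.058 ]
 [0.6992 0.0868 0.058 ]
 [0.4956 0.0228 0.058 ]
 [0.4344 0.2289 0.058 ]] [0.56695856 0.15701015 0.058     ]
yaw 16.974331997202285 0.21317907237846312
yaw 16.58919391772021 0.21329797807225762
wells mean [0.56918207 0.15879021 0.074     ]
post [[0.58317053 0.16354134 0.109     ]]
shift mm [  1.3  -3.4 205.3] units [ 0.007 -0.017  1.027] turn deg 0.03 units 0.001 q6 now 1.53
```

```bash
python3 -m jog '[[1,[0.011,-0.014,0.15],-0.011],[1,[0,0,0.2],0],[1,[0,0,0.2],0],[1,[0,0,0.2],0],[1,[0,0,0.15],0],[1,[0,0,0.1],0],[1,[0,0,0.025],0],[1,[0,0,0],0],[1,[0,0,0],0]]'
python3 -m jog '[[0,[0,0,0],0],[0,[0,0,0],0],[0,[0,0,0],0],[0,[0,0,0],0],[0,[0,0,0],0],[0,[0,0,0],0],[0,[0,0,0],0],[0,[0,0,0],0],[0,[0,0,0],0],[0,[0,0,0],0]]' 110
python3 - <<'E'
from h import *
show()
im,i=cap('wrist','w3')
E
```

```text
clock: 5.55
tool_pos: [0.5687, 0.1571, 0.0763]
orientation: [-0.0, 0.989, 0.147, 0.001]
wrist_force: [1.1, -0.3, -0.9]
opening: 0.0851
clock: 6.55
tool_pos: [0.5681, 0.1574, 0.0759]
orientation: [-0.0, 0.989, 0.147, 0.0]
wrist_force: [-2.0, 2.4, 6.5]
opening: 0.0189
t 6.55 p [0.5681 0.1574 0.0759] xaxis yaw 16.88 z [ 0.001  0.001 -1.   ] F [-2.   2.4  6.5] op 0.0189 q6 1.53
```

View pics/w3.png

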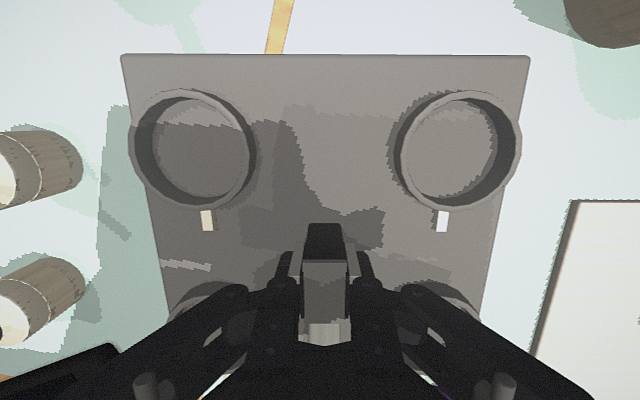

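It's gripped: opening 19 mm on the 20 mm post, with the deck's back corners at (122,54) and (529,54). I'll use those to work out the carrier's offset in the grip.

```bash
cat > off.py <<'E'
from h import *
import sys
i=arm.camera_info('wrist')
s,p,r=st();M=r.as_matrix()
dz=float(sys.argv[1]) # TCP height above the feet
c=np.array(eval(sys.argv[2]),float)
q=px2w(i,c,p[2]-dz+.058)
e=q[0]-q[1];yaw=np.degrees(np.arctan2(e[1],e[0]))-90
ctr=q.mean(0)-.108*np.array([np.cos(np.radians(yaw)),np.sin(np.radians(yaw)),0])
print('yaw',yaw,'len',np.linalg.norm(e),'ctr',ctr,'ctr in tool mm',np.round(M.T@(ctr-p)*1000,1))
E
python3 off.py .0759 '[(122,54.5),(529.5,54.5)]'
python3 -m jog '[[0,[0,0,-0.05],0],[0,[0,0,-0.1],0],[0,[0,0,-0.15],0],[0,[0,0,-0.15],0],[0,[0,0,0],0],[0,[0,0,0],0]]'
python3 -c "
from h import *
show();cap('wrist','w4');cap('side','s4')
go(.565,-.1656,None,16.7)"
```

```text
yaw 16.887875530055226 len 0.2081187268693105 ctr [0.56633751 0.156      0.05803542] ctr in tool mm [-2.1  0.8 17.9]
clock: 7.2
tool_pos: [0.5674, 0.1567, 0.1648]
orientation: [0.0, 0.989, 0.147, -0.0]
wrist_force: [-0.4, -1.0, -7.7]
opening: 0.0189
t 7.2 p [0.5674 0.1567 0.1648] xaxis yaw 16.91 z [-0. -0. -1.] F [-0.4 -1.  -7.7] op 0.0189 q6 1.53
shift mm [-9.490e+01  3.078e+02  3.000e-01] units [-4.750e-01  1.539e+00  1.000e-03] turn deg 0.2 units 0.005 q6 now 1.53
```

View pics/w4.png

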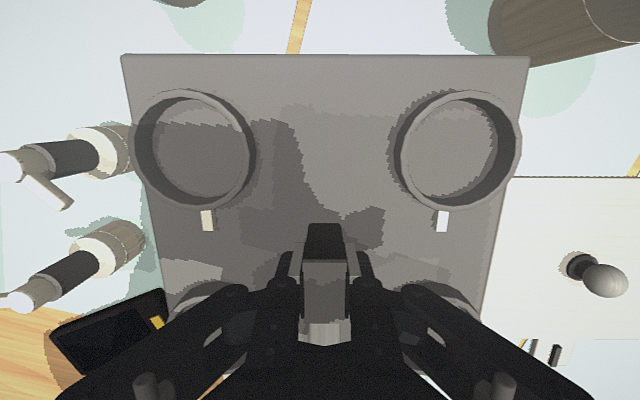

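The carrier hangs level and has not shifted in the grip. The stand's ball shows at (606,280). I'll cross-check the ball from this view and move over.

```bash
python3 off.py .0759 '[(122,54.5),(529.5,54.5)]'; python3 - <<'E'
from h import *
i=arm.camera_info('wrist')
print(px2w(i,(605.5,281),.042))
im=cv2.imread('pics/w4.png');
cv2.imwrite('pics/c4.png',cv2.resize(im[170:400,480:640],None,fx=3.4,fy=2.6*1.3*.75))
s,i=cap('scene'),arm.camera_info('scene')
E
python3 -m jog '[[0,[-0.015,0.05,0],0],[0,[-0.03,0.1,0],0],[0,[-0.043,0.14,0],0],[0,[-0.043,0.14,0],0],[0,[-0.043,0.14,0],0],[0,[-0.043,0.14,0],0],[0,[-0.043,0.14,0],0],[0,[-0.043,0.14,0],0],[0,[-0.043,0.14,0],0],[0,[-0.043,0.14,0],0],[0,[-0.043,0.14,0],0],[0,[-0.04,0.12,0],0]]'
python3 -m jog '[[0,[0,0.01,0],0],[0,[0,0,0],0],[0,[0,0,0],0],[0,[0,0,0],0]]'
python3 - <<'E'
from h import *
show();cap('wrist','w5');cap('side','s5')
i=arm.camera_info('side')
go(.565,-.1656,None,16.7)
a,b=cv2.imread('pics/w5.png'),cv2.imread('pics/s5.png')
cv2.imwrite('pics/v5.png',np.vstack([a[:, :],b])[0:800][::1] if 0 else np.hstack([cv2.resize(a,(400,250)),cv2.resize(b[80:280,240:560],(400,250))]))
E
```

```text
yaw 16.916214611300376 len 0.20750821952978504 ctr [0.5644373  0.1549921  0.14538156] ctr in tool mm [-2.2  0.9 17.9]
[[ 0.56424882 -0.16132039  0.042     ]]
clock: 8.55
tool_pos: [0.5655, -0.1654, 0.1641]
orientation: [-0.0, 0.989, 0.147, -0.001]
wrist_force: [0.4, 0.3, -6.0]
opening: 0.0185
clock: 8.95
tool_pos: [0.5668, -0.1644, 0.1647]
orientation: [-0.0, 0.989, 0.147, -0.0]
wrist_force: [0.6, -0.5, -5.8]
opening: 0.0184
t 8.95 p [ 0.5668 -0.1644  0.1647] xaxis yaw 16.96 z [-0.001  0.    -1.   ] F [ 0.6 -0.5 -5.8] op 0.0184 q6 0.97
shift mm [-2.2  0.5  0. ] units [-0.011  0.003  0.   ] turn deg 0.27 units 0.006 q6 now 0.97
```

View pics/v5.png

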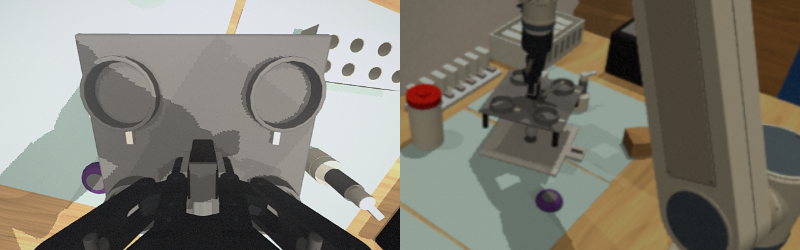

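The carrier is over the stand with the ball below it, and the orientation matches. I lower in stages and watch the force.

```bash
python3 -m jog '[[0,[0,0,0.08],0.006],[0,[0,0,0.08],0],[0,[0,0,0.03],0],[0,[0,0,0.03],0],[0,[0,0,0],0]]'; python3 -m jog '[[0,[0,0,0.02],0],[0,[0,0,0.02],0],[0,[0,0,0.02],0],[0,[0,0,0],0]]'
```

```text
clock: 9.55
tool_pos: [0.5669, -0.1649, 0.1207]
orientation: [-0.0, 0.989, 0.145, -0.0]
wrist_force: [0.0, 0.6, -7.1]
opening: 0.0185
clock: 9.95
tool_pos: [0.5667, -0.1652, 0.1086]
orientation: [-0.0, 0.989, 0.145, -0.0]
wrist_force: [-0.2, -0.2, -6.4]
opening: 0.018
```

```bash
python3 -m jog '[[0,[0,0,0.02],0],[0,[0,0,0.02],0],[0,[0,0,0.02],0],[0,[0,0,0.02],0],[0,[0,0,0],0]]'; python3 -m jog '[[0,[0,0,0.015],0],[0,[0,0,0.01],0],[0,[0,0,0.008],0],[0,[0,0,0],0],[0,[0,0,0],0]]'
```

```text
clock: 10.45
tool_pos: [0.5666, -0.1651, 0.0923]
orientation: [-0.0, 0.989, 0.145, -0.001]
wrist_force: [0.5, -0.0, -5.2]
opening: 0.0184
clock: 10.95
tool_pos: [0.5671, -0.1653, 0.0865]
orientation: [0.0, 0.989, 0.145, 0.0]
wrist_force: [-0.7, -0.2, -6.3]
opening: 0.0185
```

```bash
python3 -m jog '[[0,[0,0,0.005],0],[0,[0,0,0.005],0],[0,[0,0,0],0],[0,[0,0,0],0]]'; python3 -m jog '[[0,[0,0,0.005],0],[0,[0,0,0],0],[0,[0,0,0],0]]';python3 -m jog '[[0,[0,0,0.005],0],[0,[0,0,0],0],[0,[0,0,0],0]]'
```

```text
clock: 11.35
tool_pos: [0.5673, -0.1654, 0.0859]
orientation: [0.0, 0.989, 0.145, 0.0]
wrist_force: [-4.7, 0.1, 6.7]
opening: 0.0187
clock: 11.65
tool_pos: [0.5673, -0.1654, 0.0859]
orientation: [0.0, 0.989, 0.145, 0.0]
wrist_force: [-6.4, 2.6, 16.0]
opening: 0.0185
clock: 11.95
tool_pos: [0.5673, -0.1654, 0.0859]
orientation: [0.0, 0.989, 0.145, 0.0]
wrist_force: [-11.0, 2.7, 25.9]
opening: 0.0188
```

It's home: hard contact at 85.9 mm, as predicted. I release, rise and check the yaw against the bar.

```bash
python3 -m jog '[[1,[0,0,-0.01],0],[1,[0,0,0],0],[1,[0,0,0],0],[1,[0,0,0],0],[1,[0,0,0],0],[1,[0,0,-0.1],0],[1,[0,0,-0.2],0],[1,[0,0,-0.24],0],[1,[0,0,-0.24],0],[1,[0,0,-0.24],0],[1,[0,0,0],0],[1,[0,0,0],0]]'
python3 - <<'E'
from h import *
show();cap('wrist','w6')
E
```

```text
clock: 13.15
tool_pos: [0.5676, -0.1654, 0.2898]
orientation: [0.001, 0.989, 0.145, 0.001]
wrist_force: [-0.5, 0.3, -0.4]
opening: 0.0856
t 13.15 p [ 0.5676 -0.1654  0.2898] xaxis yaw 16.63 z [ 0.003 -0.001 -1.   ] F [-0.5  0.3 -0.4] op 0.0856 q6 0.98
```

View pics/w6.png

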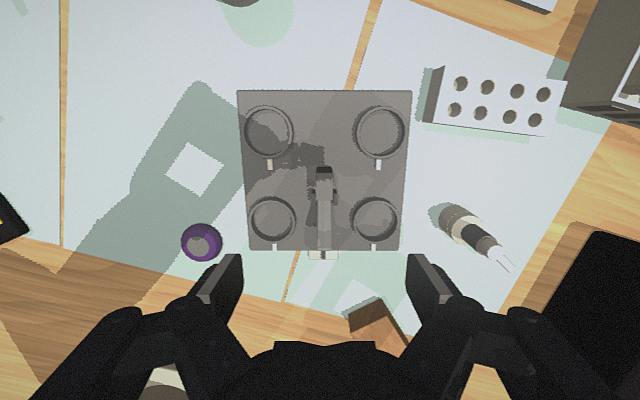

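The carrier sits on the stand. Deck corners are about (237,90), (412,91), (402,250) and (249,250), and the bar end shows at (323,254), straight below the lever at (323,240).

```bash
python3 - <<'E'
from h import *
i=arm.camera_info('wrist')
q=px2w(i,[(237,90),(411.5,91),(402,250.5),(248.5,250)],.068);c=q.mean(0)
f=(q[0]+q[1])/2-(q[2]+q[3])/2;g=(q[0]+q[3])/2-(q[1]+q[2])/2
y1,y2=np.degrees(np.arctan2(f[1],f[0])),np.degrees(np.arctan2(g[1],g[0]))-90
w=px2w(i,[(268,132),(380,132),(272,219),(374,219)],.084)
print('ctr',c,'yaw',y1,y2,'wells',w.mean(0))
b=px2w(i,(323,254.5),.016)[0];d=c-b;print('bar',b,'dir from bar to ctr',np.degrees(np.arctan2(d[1],d[0])),np.linalg.norm(d[:2]))
go(.566-.0575*np.cos(np.radians(16.7)),-.165-.0575*np.sin(np.radians(16.7)),.145,16.7)
im=cv2.imread('pics/w6.png');cv2.imwrite('pics/c6.png',cv2.resize(im[225:270,280:370],None,fx=8,fy=8,interpolation=cv2.INTER_CUBIC))
E
```

```text
ctr [ 0.56572354 -0.16643054  0.068     ] yaw 17.033812062546133 16.38777427604255 wells [ 0.56817242 -0.16388063  0.084     ]
bar [ 0.43053777 -0.20396753  0.016     ] dir from bar to ctr 15.518363826228256 0.14030045805614214
shift mm [-58.   -0.2 143.1] units [-0.29  -0.001  0.715] turn deg -0.06 units -0.001 q6 now 0.98
```

View pics/c6.png

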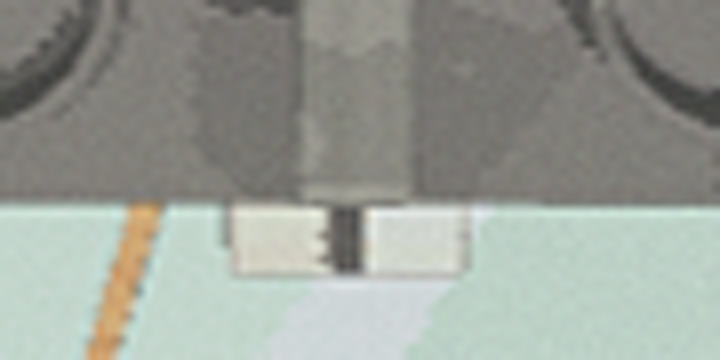

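The lever, bar and tongue line up within about 1 mm, or roughly 0.5°. Next I press the lever with the fingers shut.

```bash
python3 -m jog '[[0,[-0.145,0,0],0],[0,[-0.145,0,0],0],[0,[0,0,0],0],[0,[0,0,0.2],0],[0,[0,0,0.2],0],[0,[0,0,0.2],0],[0,[0,0,0.1],0],[0,[0,0,0],0],[0,[0,0,0],0],[0,[0,0,0],0],[0,[0,0,0],0]]'; python3 -c "
from h import *
show()"; python3 -m jog '[[0,[0,0,0.04],0],[0,[0,0,0.04],0],[0,[0,0,0.04],0],[0,[0,0,0.04],0],[0,[0,0,0.03],0],[0,[0,0,0.03],0],[0,[0,0,0],0]]'
```

```text
clock: 14.3
tool_pos: [0.5125, -0.1821, 0.1498]
orientation: [0.001, 0.989, 0.145, 0.001]
wrist_force: [-1.2, 0.7, -0.1]
opening: -0.0003
t 14.3 p [ 0.5125 -0.1821  0.1498] xaxis yaw 16.64 z [ 0.002 -0.001 -1.   ] F [-1.2  0.7 -0.1] op -0.0003 q6 0.92
clock: 15.0
tool_pos: [0.5111, -0.1818, 0.1035]
orientation: [-0.0, 0.989, 0.145, -0.001]
wrist_force: [0.5, -0.5, -0.0]
opening: 0.0001
```

```bash
python3 -m jog '[[0,[0,0,0.03],0],[0,[0,0,0.03],0],[0,[0,0,0.01],0],[0,[0,0,0],0]]';python3 -m jog '[[0,[0,0,0.01],0],[0,[0,0,0.01],0],[0,[0,0,0],0]]';python3 -m jog '[[0,[0,0,0.01],0],[0,[0,0,0.005],0],[0,[0,0,0],0]]'; python3 -c "
from h import *
show()"
```

```text
clock: 15.4
tool_pos: [0.5112, -0.1817, 0.09]
orientation: [-0.0, 0.989, 0.145, -0.0]
wrist_force: [-0.2, 0.3, -0.8]
opening: -0.0002
clock: 15.7
tool_pos: [0.5113, -0.1818, 0.0863]
orientation: [-0.0, 0.989, 0.145, -0.0]
wrist_force: [-0.0, -0.1, -0.3]
opening: 0.0
clock: 16.0
tool_pos: [0.5115, -0.1819, 0.0856]
orientation: [0.0, 0.989, 0.145, 0.0]
wrist_force: [-8.2, 1.3, 25.5]
opening: 0.0003
t 16.0 p [ 0.5115 -0.1819  0.0856] xaxis yaw 16.64 z [ 0. -0. -1.] F [-8.2  1.3 25.5] op 0.0003 q6 0.92
```

The lever is fully down: it stopped hard at 85.6 mm against about 86 expected. Now I rise to confirm and look at the first bottle.

```bash
python3 -m jog '[[0,[0,0,-0.1],0],[0,[0,0,-0.2],0],[0,[0,0,-0.24],0],[0,[0,0,-0.24],0],[1,[0,0,-0.24],0],[1,[0,0.2,0],0],[1,[0,0.2,0],0],[1,[0,0.2,0],0],[1,[0,0,0],0],[1,[0,0,0],0],[1,[0,0,0],0]]'
python3 - <<'E'
from h import *
show();im,i=cap('wrist','w7')
for t in('bottle0','nozzle0','lever'):print(t,spots(t,'wrist',i))
E
```

```text
clock: 17.1
tool_pos: [0.5455, -0.2959, 0.2871]
orientation: [-0.0, 0.989, 0.145, -0.0]
wrist_force: [0.9, -0.3, 1.0]
opening: 0.0853
t 17.1 p [ 0.5455 -0.2959  0.2871] xaxis yaw 16.65 z [-0.001  0.001 -1.   ] F [ 0.9 -0.3  1. ] op 0.0853 q6 0.76
bottle0 [(0.81, array([ 0.5512, -0.3825,  0.0772]))]
nozzle0 [(0.72, array([ 0.5502, -0.387 ,  0.0768]))]
lever [(0.9, array([ 0.5175, -0.1812,  0.0871]))]
```

View pics/w7.png

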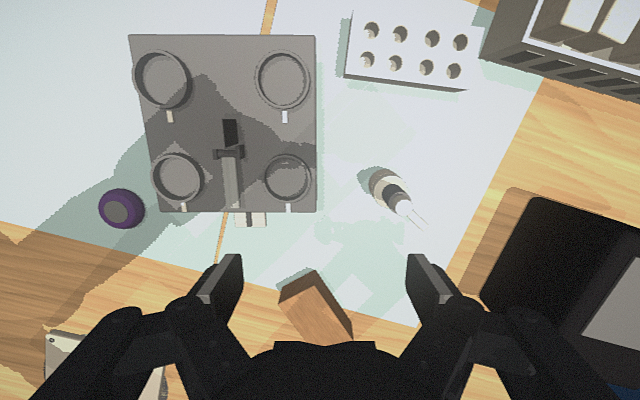

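The lever lies level, with its network point at z = 0.087. The bottle's head is at (404,207) and its nozzle end at (426,229). I'll fit a silhouette model to the traced region to get the bottle's position and nozzle yaw.

```bash
cat >> h.py <<'E'
from scipy.optimize import minimize
_a=np.linspace(0,2*np.pi,24,endpoint=False)
def parts(x,y,yaw,z0=0):
    def cyl(r,a,b): return np.vstack([np.c_[r*np.cos(_a),r*np.sin(_a),0*_a+z] for z in(a,b)])
    n=np.array([[d,u,v] for d in(0,-.040) for u in(-.005,.005) for v in(.111,.121)])
    c,s=np.cos(yaw),np.sin(yaw);M=np.array([[c,-s,0],[s,c,0],[0,0,1]])
    return [P@M.T+[x,y,z0] for P in(cyl(.024,0,.052),cyl(.014,.052,.102),cyl(.011,.102,.123),n)]
def sil(info,x,y,yaw,z0=0,sc=4):
    m=np.zeros((400,640),np.uint8)
    for P in parts(x,y,yaw,z0): cv2.fillConvexPoly(m,cv2.convexHull(np.round(w2px(info,P)*16).astype(np.int32)),1,shift=4)
    return m>0
def fit(info,region,xy,z0=0):
    """bottle pose (x,y, yaw of nozzle direction in deg) by overlap with the traced region"""
    def cost(v):
        m=sil(info,v[0],v[1],v[2]/10,z0);return 1-(m&region).sum()/(m|region).sum()
    best=min((minimize(cost,[*xy,a*10],method='Nelder-Mead',options=dict(initial_simplex=[[xy[0],xy[1],a*10],[xy[0]+.01,xy[1],a*10],[xy[0],xy[1]+.01,a*10],[xy[0],xy[1],a*10+4]],maxiter=150)) for a in np.arange(0,6.28,.7854)),key=lambda r:r.fun)
    x,y,a=best.x;return x,y,(np.degrees(a/10)+180+180)%360-180,best.fun
def find(c,xy,z0=0):
    info=arm.camera_info(c);arm.capture(c);u=w2px(info,[[*xy,z0+.06]])[0]
    L=arm.trace('bottle0',c);k=min(L,key=lambda d:np.linalg.norm(np.argwhere(d['region']).mean(0)[::-1]-u))
    f=fit(info,k['region'],xy,z0);print(c,'bottle',np.round(f[:2],4),'nozzle yaw',round(f[2],1),'1-IoU',round(f[3],3),'score',round(k['score'],2));return f
E
python3 - <<'E'
from h import *
i=arm.camera_info('wrist')
h=px2w(i,(404,207),.123)[0];t=px2w(i,(426.5,229),.116)[0];d=t-h
print('by eye',h,np.degrees(np.arctan2(d[1],d[0])),np.linalg.norm(d[:2]))
f=find('wrist',(.547,-.381)); find('scene',(.547,-.381))
for a in(f[2],): go(f[0],f[1],.16,a)
E
```

```text
by eye [ 0.54912937 -0.39089156  0.123     ] -116.98665413240761 0.04375756215628667
wrist bottle [ 0.5487 -0.3914] nozzle yaw -118.0 1-IoU 0.099 score 0.88
scene bottle [ 0.5457 -0.3921] nozzle yaw 43.8 1-IoU 0.157 score 0.78
shift mm [-24.6  91.7 127.7] units [-0.123  0.459  0.639] turn deg -45.34 units -1.007 q6 now 0.76
```

```bash
python3 -m jog '[[1,[-0.041,0.153,0.1],0],[1,[-0.041,0.153,0.1],0],[1,[-0.041,0.153,0.1],0],[1,[0,0,0.1],-0.168],[1,[0,0,0.1],-0.168],[1,[0,0,0.1],-0.168],[1,[0,0,0],-0.168],[1,[0,0,0],-0.168],[1,[0,0,0],-0.168],[1,[0,0,0],0],[1,[0,0,0],0]]'
python3 - <<'E'
from h import *
show();f=find('wrist',(.549,-.391));go(f[0],f[1],.061,f[2])
E
```

```text
clock: 18.6
tool_pos: [0.5486, -0.3918, 0.1675]
orientation: [0.0, 0.858, 0.514, 0.0]
wrist_force: [0.5, 0.3, -0.0]
opening: 0.0859
t 18.6 p [ 0.5486 -0.3918  0.1675] xaxis yaw 61.8 z [ 0. -0. -1.] F [ 0.5  0.3 -0. ] op 0.0859 q6 -0.15
wrist bottle [ 0.5486 -0.3903] nozzle yaw -115.7 1-IoU 0.046 score 0.97
shift mm [  1.3  -0.7 106.6] units [ 0.006 -0.004  0.533] turn deg -2.42 units -0.054 q6 now -0.15
```

```bash
python3 -m jog '[[1,[0.006,-0.004,0.1],-0.054],[1,[0,0,0.15],0],[1,[0,0,0.15],0],[1,[0,0,0.1],0],[1,[0,0,0.033],0],[1,[0,0,0],0],[0,[0,0,0],0],[0,[0,0,0],0],[0,[0,0,0],0],[0,[0,0,0],0],[0,[0,0,0],0],[0,[0,0,0],0]]' 60
python3 -m jog '[[0,[0,0,0],0],[0,[0,0,-0.1],0],[0,[0,0,-0.2],0],[0,[0,0,-0.2],0],[0,[0,0,-0.1],0],[0,[0,0,0],0],[0,[0,0,0],0]]'
python3 - <<'E'
from h import *
show();s,p,r=st();M=r.as_matrix()
f=find('wrist',p[:2],p[2]-.061)
print('bottle in tool mm',M.T@(np.array([f[0],f[1],p[2]])-p)*1000)
c=np.radians(16.7);C=np.array([.566,-.1655])
w=C+np.array([[np.cos(c),-np.sin(c)],[np.sin(c),np.cos(c)]])@[.058,-.070];print('well3',w)
go(*w,None,16.7)
E
```

```text
clock: 19.9
tool_pos: [0.5487, -0.3907, 0.062]
orientation: [0.001, 0.846, 0.533, 0.0]
wrist_force: [-1.6, 0.0, 5.3]
opening: 0.0266
clock: 20.6
tool_pos: [0.548, -0.3901, 0.1805]
orientation: [-0.0, 0.846, 0.533, -0.0]
wrist_force: [0.3, 0.2, -1.8]
opening: 0.0268
t 20.6 p [ 0.548  -0.3901  0.1805] xaxis yaw 64.42 z [-0.  0. -1.] F [ 0.3  0.2 -1.8] op 0.0268 q6 -0.19
wrist bottle [ 0.5512 -0.3835] nozzle yaw 67.3 1-IoU 0.194 score 0.88
bottle in tool mm [ 7.28042454e+00 -2.82443574e-02  5.24000779e-04]
well3 [ 0.64166894 -0.21588066]
shift mm [1.974e+02 1.010e+01 1.000e-01] units [0.987 0.05  0.   ] turn deg 47.72 units 1.06 q6 now -0.19
```

```bash
python3 -m jog '[[0,[0.1,0.01,0],0],[0,[0.2,0.01,0],0],[0,[0.2,0.01,0],0],[0,[0.2,0.01,0],0],[0,[0.187,0.01,0],0],[0,[0.1,0,0],0],[0,[0,0,0],0.177],[0,[0,0,0],0.177],[0,[0,0,0],0.177],[0,[0,0,0],0.177],[0,[0,0,0],0.177],[0,[0,0,0],0.175]]'
python3 -m jog '[[0,[0,0,0],0],[0,[0,0,0],0]]'
python3 - <<'E'
from h import *
show();go(.6417,-.2159,.1305,16.7)
cap('wrist','w8')
E
```

```text
clock: 21.9
tool_pos: [0.6421, -0.2161, 0.1797]
orientation: [-0.0, 0.99, 0.143, -0.001]
wrist_force: [-0.7, -0.1, -2.0]
opening: 0.0267
clock: 22.1
tool_pos: [0.6423, -0.2163, 0.1801]
orientation: [-0.0, 0.989, 0.147, -0.001]
wrist_force: [-0.0, -0.2, -1.9]
opening: 0.027
t 22.1 p [ 0.6423 -0.2163  0.1801] xaxis yaw 16.94 z [-0.001  0.    -1.   ] F [-0.  -0.2 -1.9] op 0.027 q6 0.93
shift mm [-0.4 -0.6 49.6] units [-0.002 -0.003  0.248] turn deg 0.24 units 0.005 q6 now 0.93
```

View pics/w8.png

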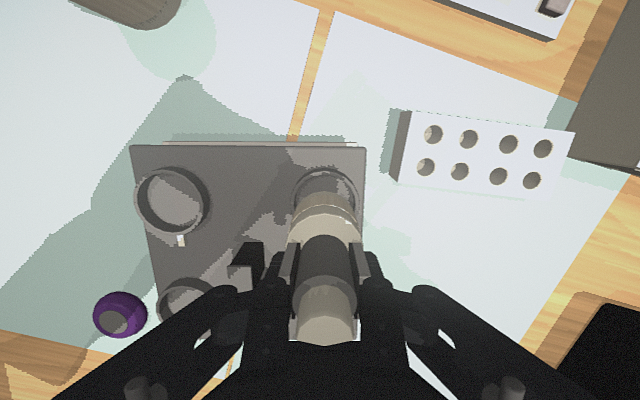

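The bottle hangs straight at column 325, over the well3 ring at about (326,190). The nozzle points toward the bottom of the picture, which is the front. I'll check the well2 ring at (171,200) against its prediction, then lower.

```bash
python3 - <<'E'
from h import *
i=arm.camera_info('wrist')
print(px2w(i,(171,200.5),.084))
c=np.radians(16.7);print(np.array([.566,-.1655])+np.array([[np.cos(c),-np.sin(c)],[np.sin(c),np.cos(c)]])@[.058,.070])
E
python3 -m jog '[[0,[-0.002,-0.003,0.05],0.005],[0,[0,0,0.05],0],[0,[0,0,0.04],0],[0,[0,0,0.04],0],[0,[0,0,0],0],[0,[0,0,0],0]]'
python3 -m jog '[[0,[0,0,0.03],0],[0,[0,0,0.02],0],[0,[0,0,0],0],[0,[0,0,0],0]]'
```

```text
[[ 0.60693845 -0.08530722  0.084     ]]
[ 0.60143847 -0.08178552]
clock: 22.75
tool_pos: [0.642, -0.2162, 0.1446]
orientation: [-0.0, 0.99, 0.144, -0.0]
wrist_force: [0.6, -0.2, -2.1]
opening: 0.0268
clock: 23.15
tool_pos: [0.642, -0.2162, 0.1348]
orientation: [-0.0, 0.99, 0.144, -0.0]
wrist_force: [-0.3, 0.4, -1.3]
opening: 0.0266
```

```bash
python3 -m jog '[[0,[0,0,0.012],0],[0,[0,0,0.005],0],[0,[0,0,0.005],0],[0,[0,0,0],0],[0,[0,0,0],0]]'
python3 -m jog '[[0,[0,0,0.005],0],[0,[0,0,0],0],[0,[0,0,0],0]]'; python3 -c "
from h import *
show()"
```

```text
clock: 23.65
tool_pos: [0.6421, -0.2162, 0.1305]
orientation: [0.0, 0.99, 0.143, 0.0]
wrist_force: [0.0, 0.7, -2.0]
opening: 0.0268
clock: 23.95
tool_pos: [0.6423, -0.2162, 0.13]
orientation: [0.0, 0.99, 0.144, 0.0]
wrist_force: [-1.3, 1.2, 3.1]
opening: 0.0264
t 23.95 p [ 0.6423 -0.2162  0.13  ] xaxis yaw 16.5 z [ 0.001 -0.    -1.   ] F [-1.3  1.2  3.1] op 0.0264 q6 0.94
```

It's on the floor of the well, so I release it and go to the left bottles.

```bash
python3 -m jog '[[1,[0,0,0],0],[1,[0,0,0],0],[1,[0,0,0],0],[1,[0,0,0],0],[1,[0,0,-0.1],0],[1,[0,0,-0.2],0],[1,[0,0,-0.24],0],[1,[0,0,-0.24],0],[1,[0,0,-0.1],0],[1,[0,0,0],0],[1,[0,0,0],0]]'
python3 - <<'E'
from h import *
show();f=find('wrist',(.6417,-.2159),.068);cap('wrist','w9')
c=np.radians(16.7);d=np.array([f[0],f[1]])-[.6417,-.2159];print('err in carrier mm',d@np.array([[np.cos(c),-np.sin(c)],[np.sin(c),np.cos(c)]])*1000)
go(.49,.33,.30,16.5)
E
```

```text
clock: 25.05
tool_pos: [0.6418, -0.2161, 0.3052]
orientation: [-0.0, 0.99, 0.143, -0.0]
wrist_force: [-0.6, -0.5, -1.0]
opening: 0.0852
t 25.05 p [ 0.6418 -0.2161  0.3052] xaxis yaw 16.5 z [-0.  0. -1.] F [-0.6 -0.5 -1. ] op 0.0852 q6 0.94
wrist bottle [ 0.6421 -0.2168] nozzle yaw -165.5 1-IoU 0.103 score 0.92
err in carrier mm [ 0.10423495 -1.0140506 ]
shift mm [  10.1 -566.3    4.5] units [ 0.05  -2.832  0.022] turn deg -0.0 units -0.0 q6 now 0.94
```

View pics/w9.png

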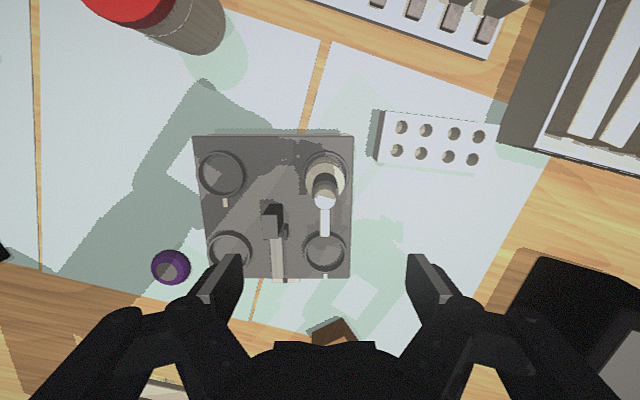

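The first bottle stands in well3. Its nozzle runs from (324,203) to (325,235), toward its tick, and the fit puts it within about 1 mm and 2°. On to the left pair.

```bash
python3 -m jog '[[1,[0.004,-0.236,0.002],0],[1,[0.004,-0.236,0.002],0],[1,[0.004,-0.236,0.002],0],[1,[0.004,-0.236,0.002],0],[1,[0.004,-0.236,0.002],0],[1,[0.004,-0.236,0.002],0],[1,[0.004,-0.236,0.002],0],[1,[0.004,-0.236,0.002],0],[1,[0.004,-0.236,0.002],0],[1,[0.004,-0.236,0.002],0],[1,[0.004,-0.236,0.002],0],[1,[0.004,-0.236,0.002],0]]'
python3 -m jog '[[1,[0,0,0],0],[1,[0,0,0],0]]'
python3 - <<'E'
from h import *
show();im,i=cap('wrist','w10');S=spots('bottle0','wrist',i);print(S)
for s,p in S:
    if s>.5:
        f=find('wrist',tuple(p[:2]));go(f[0],f[1],.168,f[2])
E
```

```text
clock: 26.4
tool_pos: [0.4891, 0.331, 0.2992]
orientation: [0.001, 0.99, 0.144, -0.001]
wrist_force: [0.3, -0.4, -0.7]
opening: 0.0856
clock: 26.6
tool_pos: [0.4894, 0.3302, 0.2991]
orientation: [0.001, 0.989, 0.145, -0.001]
wrist_force: [0.4, -0.0, -0.1]
opening: 0.0853
t 26.6 p [0.4894 0.3302 0.2991] xaxis yaw 16.65 z [-0.002 -0.002 -1.   ] F [ 0.4 -0.  -0.1] op 0.0853 q6 1.85
[(0.96, array([0.447 , 0.3672, 0.0783])), (0.65, array([0.549 , 0.3712, 0.0972]))]
wrist bottle [0.4395 0.3647] nozzle yaw 116.1 1-IoU 0.088 score 0.81
shift mm [-38.7 -49.4 132.3] units [-0.194 -0.247  0.661] turn deg 80.29 units 1.784 q6 now 1.85
wrist bottle [0.547  0.3706] nozzle yaw -120.9 1-IoU 0.07 score 0.63
shift mm [ 65.8 -24.6 132.6] units [ 0.329 -0.123  0.663] turn deg -42.68 units -0.948 q6 now 1.85
```

View pics/w10.png

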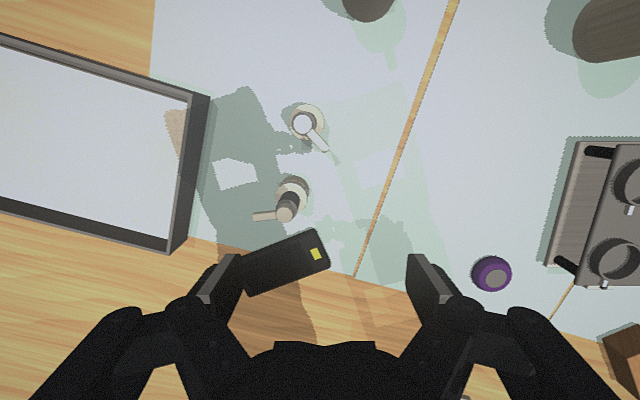

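The two left bottles are at (290,200), with the nozzle to the left, and (305,123), with the nozzle to the lower right, and both fits agree with the picture. I take the rear one first.

```bash
python3 -m jog '[[1,[0.082,-0.031,0.166],0],[1,[0.082,-0.031,0.166],0],[1,[0.082,-0.031,0.166],0],[1,[0.083,-0.03,0.166],0],[1,[0,0,0],-0.158],[1,[0,0,0],-0.158],[1,[0,0,0],-0.158],[1,[0,0,0],-0.158],[1,[0,0,0],-0.158],[1,[0,0,0],-0.158],[1,[0,0,0],0],[1,[0,0,0],0]]'
python3 - <<'E'
from h import *
show();f=find('wrist',(.547,.3706));go(f[0],f[1],.062,f[2])
E
```

```text
clock: 28.1
tool_pos: [0.5469, 0.3713, 0.168]
orientation: [0.0, 0.871, 0.492, 0.0]
wrist_force: [0.9, 0.6, 0.6]
opening: 0.0854
t 28.1 p [0.5469 0.3713 0.168 ] xaxis yaw 58.92 z [ 0.  0. -1.] F [0.9 0.6 0.6] op 0.0854 q6 1.12
wrist bottle [0.5483 0.3739] nozzle yaw -120.7 1-IoU 0.099 score 0.89
shift mm [2.80e+00 1.00e-01 1.06e+02] units [0.014 0.001 0.53 ] turn deg -0.34 units -0.008 q6 now 1.12
```

```bash
python3 -m jog '[[1,[0.008,0,0.1],-0.008],[1,[0,0,0.15],0],[1,[0,0,0.15],0],[1,[0,0,0.1],0],[1,[0,0,0.03],0],[1,[0,0,0],0],[0,[0,0,0],0],[0,[0,0,0],0],[0,[0,0,0],0],[0,[0,0,0],0],[0,[0,0,0],0],[0,[0,0,0],0]]' 60
python3 -c "
from h import *
show()"
python3 -m jog '[[0,[0,0,0],0],[0,[0,0,-0.1],0],[0,[0,0,-0.2],0],[0,[0,0,-0.2],0],[0,[0,0,-0.15],0],[0,[0,0,0],0],[0,[0,0,0],0]]'
python3 - <<'E'
from h import *
show();go(.6014,-.0818,None,16.7)
E
```

```text
clock: 29.4
tool_pos: [0.548, 0.3736, 0.063]
orientation: [-0.0, 0.868, 0.496, 0.001]
wrist_force: [0.1, -0.4, 5.2]
opening: 0.0268
t 29.4 p [0.548  0.3736 0.063 ] xaxis yaw 59.51 z [ 0.001  0.001 -1.   ] F [ 0.1 -0.4  5.2] op 0.0268 q6 1.11
clock: 30.1
tool_pos: [0.5472, 0.3732, 0.1922]
orientation: [-0.0, 0.868, 0.496, 0.0]
wrist_force: [0.4, 0.3, -1.5]
opening: 0.0265
t 30.1 p [0.5472 0.3732 0.1922] xaxis yaw 59.52 z [ 0.001  0.    -1.   ] F [ 0.4  0.3 -1.5] op 0.0265 q6 1.11
shift mm [-3.646e+02  2.775e+02 -1.000e-01] units [-1.823e+00  1.387e+00 -1.000e-03] turn deg 42.82 units 0.951 q6 now 1.11
```

```bash
python3 -m jog '[[0,[-0.08,0.06,0],0],[0,[-0.16,0.12,0],0],[0,[-0.16,0.12,0],0],[0,[-0.16,0.12,0],0],[0,[-0.16,0.12,0],0],[0,[-0.16,0.12,0],0],[0,[-0.16,0.12,0],0],[0,[-0.16,0.12,0],0],[0,[-0.16,0.12,0],0],[0,[-0.16,0.12,0],0],[0,[-0.16,0.12,0],0],[0,[-0.16,0.12,0],0]]'
python3 -m jog '[[0,[0.015,0.007,0],0],[0,[0,0,0],0.158],[0,[0,0,0],0.158],[0,[0,0,0],0.158],[0,[0,0,0],0.158],[0,[0,0,0],0.158],[0,[0,0,0],0.161],[0,[0,0,0],0],[0,[0,0,0],0]]'
python3 - <<'E'
from h import *
show();go(.6014,-.0818,.131,16.7)
E
```

```text
clock: 31.3
tool_pos: [0.5966, -0.0861, 0.1898]
orientation: [-0.001, 0.868, 0.496, -0.002]
wrist_force: [0.8, 1.1, -0.8]
opening: 0.0268
clock: 32.2
tool_pos: [0.6003, -0.0819, 0.1908]
orientation: [-0.0, 0.989, 0.147, -0.001]
wrist_force: [-0.1, 0.2, -1.1]
opening: 0.0266
t 32.2 p [ 0.6003 -0.0819  0.1908] xaxis yaw 16.92 z [-0.002  0.    -1.   ] F [-0.1  0.2 -1.1] op 0.0266 q6 1.12
shift mm [ 1.2  0.3 59.8] units [0.006 0.002 0.299] turn deg 0.22 units 0.005 q6 now 1.12
```

```bash
python3 -m jog '[[0,[0.006,0.002,0.06],0.005],[0,[0,0,0.06],0],[0,[0,0,0.04],0],[0,[0,0,0.04],0],[0,[0,0,0],0],[0,[0,0,0],0]]'
python3 -m jog '[[0,[0,0,0.03],0],[0,[0,0,0.03],0],[0,[0,0,0.02],0],[0,[0,0,0.01],0],[0,[0,0,0],0]]'
python3 -m jog '[[0,[0,0,0.005],0],[0,[0,0,0.005],0],[0,[0,0,0],0],[0,[0,0,0],0]]'
```

```text
clock: 32.8
tool_pos: [0.6025, -0.082, 0.1516]
orientation: [-0.0, 0.99, 0.144, -0.0]
wrist_force: [-0.1, 1.1, -0.9]
opening: 0.0268
clock: 33.3
tool_pos: [0.6023, -0.082, 0.1335]
orientation: [-0.0, 0.99, 0.143, -0.0]
wrist_force: [-0.0, 0.6, -2.0]
opening: 0.0266
clock: 33.7
tool_pos: [0.6026, -0.082, 0.132]
orientation: [0.0, 0.99, 0.144, 0.0]
wrist_force: [-0.3, 0.1, -1.9]
opening: 0.027
```

```bash
python3 -m jog '[[0,[0,0,0.005],0],[0,[0,0,0.004],0],[0,[0,0,0],0],[0,[0,0,0],0]]'
python3 -m jog '[[1,[0,0,0],0],[1,[0,0,0],0],[1,[0,0,0],0],[1,[0,0,0],0],[1,[0,0,-0.1],0],[1,[0,0,-0.2],0],[1,[0,0,-0.24],0],[1,[0,0,-0.24],0],[1,[0,0,-0.1],0],[1,[0,0,0],0],[1,[0,0,0],0]]'
python3 - <<'E'
from h import *
show();f=find('wrist',(.6014,-.0818),.068)
c=np.radians(16.7);d=np.array([f[0],f[1]])-[.6014,-.0818];print('err in carrier mm',d@np.array([[np.cos(c),-np.sin(c)],[np.sin(c),np.cos(c)]])*1000)
find('wrist',(.6417,-.2159),.068)
go(.4395,.3647,.30,16.7)
E
```

```text
clock: 34.1
tool_pos: [0.6027, -0.0821, 0.1309]
orientation: [0.0, 0.99, 0.143, 0.0]
wrist_force: [-2.7, 0.7, 4.5]
opening: 0.0267
clock: 35.2
tool_pos: [0.6022, -0.082, 0.3058]
orientation: [-0.0, 0.99, 0.143, -0.0]
wrist_force: [0.0, -0.6, -1.1]
opening: 0.0851
t 35.2 p [ 0.6022 -0.082   0.3058] xaxis yaw 16.5 z [-0. -0. -1.] F [ 0.  -0.6 -1.1] op 0.0851 q6 1.13
wrist bottle [ 0.603 -0.082] nozzle yaw -164.2 1-IoU 0.099 score 0.86
err in carrier mm [ 1.48552757 -0.62704662]
wrist bottle [ 0.6411 -0.2139] nozzle yaw -158.2 1-IoU 0.126 score 0.78
shift mm [ -28.7 -474.3    5. ] units [-0.143 -2.371  0.025] turn deg -0.2 units -0.004 q6 now 1.13
```

Two bottles are in. Now the third one: it has to be gripped with tool x along its nozzle, at yaw 116, so that joint 6 stays in range.

```bash
python3 -m jog '[[1,[-0.013,-0.216,0.002],0],[1,[-0.013,-0.216,0.002],0],[1,[-0.013,-0.216,0.002],0],[1,[-0.013,-0.216,0.002],0],[1,[-0.013,-0.216,0.002],0],[1,[-0.013,-0.216,0.002],0],[1,[-0.013,-0.216,0.002],0],[1,[-0.013,-0.216,0.002],0],[1,[-0.013,-0.216,0.002],0],[1,[-0.013,-0.216,0.002],0],[1,[-0.013,-0.211,0.002],0],[1,[0,0,0],0]]'
python3 -m jog '[[1,[0,0,0],-0.184],[1,[0,0,0],-0.184],[1,[0,0,0],-0.184],[1,[0,0,0],-0.184],[1,[0,0,0],-0.184],[1,[0,0,0],-0.184],[1,[0,0,0],-0.184],[1,[0,0,0],-0.184],[1,[0,0,0],-0.184],[1,[0,0,0],-0.184],[1,[0,0,0],-0.184],[1,[0,0,0],-0.184]]'
python3 -m jog '[[1,[0,0,0],0],[1,[0,0,0],0]]'
python3 - <<'E'
from h import *
show();im,i=cap('wrist','w11');S=spots('bottle0','wrist',i);print(S)
f=find('wrist',tuple(S[0][1][:2]));go(f[0],f[1],.168,f[2])
E
```

```text
clock: 36.6
tool_pos: [0.4383, 0.3683, 0.3004]
orientation: [-0.0, 0.989, 0.146, -0.001]
wrist_force: [1.1, -0.2, 0.5]
opening: 0.0854
clock: 37.8
tool_pos: [0.4403, 0.3637, 0.3005]
orientation: [-0.0, 0.529, 0.849, -0.001]
wrist_force: [-0.7, 0.5, -0.4]
opening: 0.0853
clock: 38.0
tool_pos: [0.4404, 0.364, 0.301]
orientation: [-0.0, 0.533, 0.846, -0.001]
wrist_force: [-0.0, 0.1, 0.0]
opening: 0.0853
t 38.0 p [0.4404 0.364  0.301 ] xaxis yaw 115.62 z [-0.001 -0.001 -1.   ] F [-0.   0.1  0. ] op 0.0853 q6 0.22
[(0.6, array([0.4318, 0.3767, 0.1022]))]Traceback (most recent call last):
  File "<stdin>", line 3, in <module>
  File "h.py", line 58, in find
    L=arm.trace('bottle0',c);k=min(L,key=lambda d:np.linalg.norm(np.argwhere(d['region']).mean(0)[::-1]-u))
                               ~~~^^^^^^^^^^^^^^^^^^^^^^^^^^^^^^^^^^^^^^^^^^^^^^^^^^^^^^^^^^^^^^^^^^^^^^^^^
ValueError: min() iterable argument is empty
```

```bash
python3 -m jog '[[1,[0,0,0.15],0],[1,[0,0,0.15],0],[1,[0,0,0.15],0],[1,[0,0,0.15],0],[1,[0,0,0],0],[1,[0,0,0],0]]'
python3 - <<'E'
from h import *
show()
im,i=cap('wrist','w11')
for k in range(2):
    try: f=find('wrist',(.4395,.3647));go(f[0],f[1],.062,f[2]);break
    except ValueError: print('miss')
E
```

```text
clock: 38.8
tool_pos: [0.4405, 0.3645, 0.1819]
orientation: [-0.0, 0.531, 0.847, -0.0]
wrist_force: [-0.3, -0.1, 0.9]
opening: 0.0854
t 38.8 p [0.4405 0.3645 0.1819] xaxis yaw 115.83 z [-0.001 -0.    -1.   ] F [-0.3 -0.1  0.9] op 0.0854 q6 0.22
wrist bottle [0.4375 0.3676] nozzle yaw 114.8 1-IoU 0.071 score 0.71
shift mm [  3.7  -2.9 121.6] units [ 0.018 -0.014  0.608] turn deg 1.02 units 0.023 q6 now 0.22
```

View pics/w11.png

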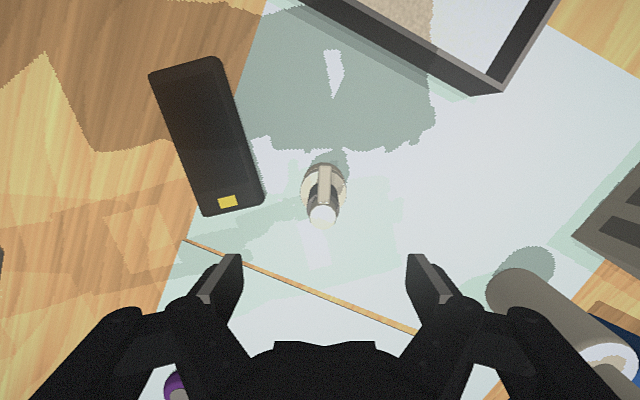

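The bottle's head is at (322,213) and its nozzle points up the picture to (324,167), along tool +x as wanted. Grasping.

```bash
python3 -m jog '[[1,[0.013,-0.01,0.1],0.015],[1,[0,0,0.15],0],[1,[0,0,0.17],0],[1,[0,0,0.13],0],[1,[0,0,0.05],0],[1,[0,0,0],0],[0,[0,0,0],0],[0,[0,0,0],0],[0,[0,0,0],0],[0,[0,0,0],0],[0,[0,0,0],0],[0,[0,0,0],0]]' 60
python3 -c "
from h import *
show()"
python3 -m jog '[[0,[0,0,0],0],[0,[0,0,-0.1],0],[0,[0,0,-0.2],0],[0,[0,0,-0.2],0],[0,[0,0,-0.15],0],[0,[0,0,0],0],[0,[0,0,0],0]]'
python3 - <<'E'
from h import *
show()
c=np.radians(16.7);w=np.array([.5665,-.1657])+np.array([[np.cos(c),-np.sin(c)],[np.sin(c),np.cos(c)]])@[-.058,.070];print('well0',w)
go(*w,None,16.7)
E
```

```text
clock: 40.15
tool_pos: [0.4381, 0.3664, 0.0628]
orientation: [0.0, 0.536, 0.844, 0.001]
wrist_force: [-0.5, -0.7, 5.8]
opening: 0.0265
t 40.15 p [0.4381 0.3664 0.0628] xaxis yaw 115.18 z [ 0.001  0.001 -1.   ] F [-0.5 -0.7  5.8] op 0.0265 q6 0.24
clock: 40.85
tool_pos: [0.4375, 0.366, 0.1922]
orientation: [0.0, 0.536, 0.844, 0.001]
wrist_force: [-0.0, 0.1, -1.3]
opening: 0.0267
t 40.85 p [0.4375 0.366  0.1922] xaxis yaw 115.18 z [ 0.001  0.001 -1.   ] F [-0.   0.1 -1.3] op 0.0267 q6 0.24
well0 [ 0.49083106 -0.11531934]
shift mm [-4.582e+02 -1.566e+02 -3.000e-01] units [-2.291e+00 -7.830e-01 -2.000e-03] turn deg -81.52 units -1.811 q6 now 0.24
```

```bash
python3 -m jog '[[0,[-0.1,-0.034,0],0],[0,[-0.2,-0.068,0],0],[0,[-0.2,-0.068,0],0],[0,[-0.2,-0.068,0],0],[0,[-0.2,-0.068,0],0],[0,[-0.2,-0.068,0],0],[0,[-0.2,-0.068,0],0],[0,[-0.2,-0.068,0],0],[0,[-0.2,-0.068,0],0],[0,[-0.2,-0.068,0],0],[0,[-0.2,-0.068,0],0],[0,[-0.191,-0.069,0],0]]'
python3 -m jog '[[0,[0,0,0],0],[0,[0,0,0],-0.181],[0,[0,0,0],-0.181],[0,[0,0,0],-0.181],[0,[0,0,0],-0.181],[0,[0,0,0],-0.181],[0,[0,0,0],-0.181],[0,[0,0,0],-0.181],[0,[0,0,0],-0.181],[0,[0,0,0],-0.181],[0,[0,0,0],-0.181],[0,[0,0,0],0]]'
python3 -m jog '[[0,[0,0,0],0]]'
python3 - <<'E'
from h import *
show();go(.4908,-.1153,.1305,16.7)
E
```

```text
clock: 42.05
tool_pos: [0.4895, -0.1169, 0.1899]
orientation: [-0.002, 0.536, 0.844, -0.001]
wrist_force: [0.7, 0.6, -1.1]
opening: 0.0264
clock: 43.25
tool_pos: [0.4896, -0.1146, 0.1902]
orientation: [-0.001, -0.145, 0.989, 0.001]
wrist_force: [-0.7, 0.3, -1.7]
opening: 0.027
clock: 43.35
tool_pos: [0.49, -0.1148, 0.1907]
orientation: [-0.001, -0.143, 0.99, 0.0]
wrist_force: [-1.0, 0.6, -0.6]
opening: 0.0266
t 43.35 p [ 0.49   -0.1148  0.1907] xaxis yaw -163.57 z [-0.002  0.001 -1.   ] F [-1.   0.6 -0.6] op 0.0266 q6 -2.11
shift mm [-0.7 -0.8 60.2] units [-0.004 -0.004  0.301] turn deg -0.27 units -0.006 q6 now -2.11
```

```bash
python3 -m jog '[[0,[-0.004,-0.004,0.06],-0.006],[0,[0,0,0.06],0],[0,[0,0,0.04],0],[0,[0,0,0.04],0],[0,[0,0,0],0],[0,[0,0,0],0]]'
python3 -m jog '[[0,[0,0,0.03],0],[0,[0,0,0.03],0],[0,[0,0,0.02],0],[0,[0,0,0.01],0],[0,[0,0,0],0]]'
python3 -m jog '[[0,[0,0,0.005],0],[0,[0,0,0.005],0],[0,[0,0,0.003],0],[0,[0,0,0],0],[0,[0,0,0],0]]'
```

```text
clock: 43.95
tool_pos: [0.4917, -0.1159, 0.1515]
orientation: [-0.0, -0.147, 0.989, 0.0]
wrist_force: [0.7, 0.3, -0.3]
opening: 0.0268
clock: 44.45
tool_pos: [0.4915, -0.1158, 0.1334]
orientation: [-0.0, -0.147, 0.989, 0.0]
wrist_force: [-0.3, -0.1, -0.8]
opening: 0.0266
clock: 44.95
tool_pos: [0.4918, -0.1159, 0.1312]
orientation: [0.0, -0.147, 0.989, -0.0]
wrist_force: [0.5, 0.2, -2.0]
opening: 0.0269
```

```bash
python3 -m jog '[[0,[0,0,0.005],0],[0,[0,0,0.004],0],[0,[0,0,0],0],[0,[0,0,0],0]]'
python3 -m jog '[[1,[0,0,0],0],[1,[0,0,0],0],[1,[0,0,0],0],[1,[0,0,0],0],[1,[0,0,-0.1],0],[1,[0,0,-0.2],0],[1,[0,0,-0.24],0],[1,[0,0,-0.24],0],[1,[0,0,-0.24],0],[1,[0,0,0],0],[1,[0,0,0],0]]'
python3 - <<'E'
from h import *
show()
im,i=cap('wrist','w12');print([(s,p) for s,p in spots('lever','wrist',i)][:1])
for w in((.4908,-.1153),(.6014,-.0818),(.6417,-.2159)): find('wrist',w,.068)
sc,_=cap('scene','sc12');print(spots('bottle0','scene',arm.camera_info('scene')))
sd,_=cap('side','sd12');print(spots('bottle0','side',arm.camera_info('side')))
cv2.imwrite('pics/v12.png',np.hstack([cv2.resize(im,(560,350)),cv2.resize(sc[60:300,100:480],(0,0),fx=350/240,fy=350/240)])[:, :1200:1][...,::-1] if 0 else np.vstack([im[:300,:],sc[80:330,0:640]])[...,::-1])
E
```

```text
clock: 45.35
tool_pos: [0.4921, -0.1159, 0.1307]
orientation: [0.0, -0.147, 0.989, -0.0]
wrist_force: [-3.9, 1.6, 15.1]
opening: 0.027
clock: 46.45
tool_pos: [0.4921, -0.116, 0.3342]
orientation: [0.001, -0.147, 0.989, -0.0]
wrist_force: [0.3, 0.3, -1.0]
opening: 0.0855
t 46.45 p [ 0.4921 -0.116   0.3342] xaxis yaw -163.1 z [ 0.002 -0.001 -1.   ] F [ 0.3  0.3 -1. ] op 0.0855 q6 -2.12
[(0.88, array([ 0.5146, -0.1813,  0.0865]))]
wrist bottle [ 0.4917 -0.1154] nozzle yaw -163.1 1-IoU 0.068 score 0.77
wrist bottle [ 0.5989 -0.0827] nozzle yaw -160.8 1-IoU 0.125 score 0.69
wrist bottle [ 0.6407 -0.2159] nozzle yaw -167.7 1-IoU 0.519 score 0.87
[(0.96, array([ 0.6503, -0.2076,  0.13  ])), (0.9, array([ 0.6123, -0.0764,  0.1284])), (0.83, array([ 0.504 , -0.1061,  0.1254]))]
[(0.81, array([ 0.5879, -0.0663,  0.125 ])), (0.71, array([ 0.6305, -0.2052,  0.1263])), (0.56, array([ 0.4818, -0.1055,  0.1246]))]
```

View pics/v12.png

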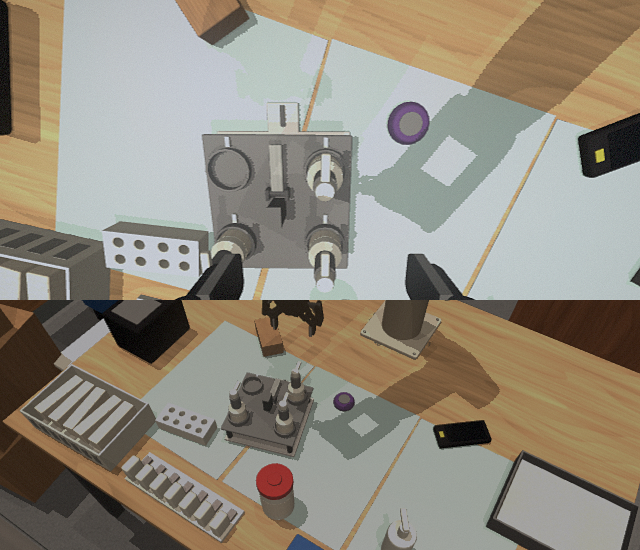

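Wrist (top half): three bottles stand in their wells with nozzles over their ticks at (325,143), (235,216) and (323,232). The lever lies level, pointing at the bar at (283,115), and the fourth well is empty. Scene (bottom half): no other small bottle shows and the bystanders have not moved. One last numeric check on yaw.

```bash
python3 - <<'E'
from h import *
i=arm.camera_info('wrist')
q=px2w(i,[(347,267),(212,268),(203,134),(351.5,134)],.068);c=q.mean(0)
f=(q[0]+q[1])/2-(q[2]+q[3])/2;g=(q[0]+q[3])/2-(q[1]+q[2])/2
print('ctr',c,'yaw',np.degrees(np.arctan2(f[1],f[0])),np.degrees(np.arctan2(g[1],g[0]))-90)
b=px2w(i,(283,115),.016)[0];d=c-b;print('bar',b,np.degrees(np.arctan2(d[1],d[0])),np.linalg.norm(d[:2]))
L=px2w(i,[(277,147),(277,188)],.086);d=L[1]-L[0];print('lever dir',np.degrees(np.arctan2(d[1],d[0])),L[:, :2])
E
python3 -m jog '[[1,[0.2,0,0],0],[1,[0.2,0,0],0],[1,[0,0,0],0],[1,[0,0,0],0]]'
python3 - <<'E'
from h import *
for w in((.4908,-.1153),(.6014,-.0818),(.6417,-.2159)): 
    for c in('wrist','scene'):
        try: find(c,w,.068)
        except ValueError: print('miss')
E
```

```text
ctr [ 0.56366784 -0.16677453  0.068     ] yaw 15.030435168394568 17.162871953507207
bar [ 0.43571099 -0.19999165  0.016     ] 14.55254590845865 0.13219808554522458
lever dir 14.041786497641942 [[ 0.4759256  -0.18798898]
 [ 0.5320233  -0.17395879]]
clock: 47.45
tool_pos: [0.4151, -0.1394, 0.3337]
orientation: [0.001, -0.146, 0.989, -0.0]
wrist_force: [0.8, 0.2, 0.4]
opening: 0.0857
wrist bottle [ 0.4907 -0.1153] nozzle yaw -166.9 1-IoU 0.129 score 0.69
scene bottle [ 0.4889 -0.1172] nozzle yaw -162.7 1-IoU 0.159 score 0.61
wrist bottle [ 0.6014 -0.0818] nozzle yaw -180.0 1-IoU 1.0 score 0.87
scene bottle [ 0.6007 -0.0851] nozzle yaw -167.7 1-IoU 0.138 score 0.74
wrist bottle [ 0.61  -0.195] nozzle yaw 169.6 1-IoU 0.734 score 0.83
scene bottle [ 0.6381 -0.2192] nozzle yaw -169.9 1-IoU 0.129 score 0.55
```

```bash
python3 -c "
from station import arm
print(arm.finish_job())"
```

```text
the job is handed in; nothing more can be done
None
```

The job is handed in, and my last checks show every step done in the order asked; the robot gave no verdict. It took about 48 s of the 210 s.

- **Carrier:** I lowered it onto the ball until it stopped hard at the predicted height, with its feet on the plate. The raised lever lined up with the bar to about 0.5°. I then pressed the lever until it stopped hard in its level position (about 25 N), before touching any bottle.
- **Bottles:** I found three small bottles and stood them in well3, well2 and well0, so well1 is empty. No fourth bottle showed in any picture, and the scene and side cameras each found exactly three at the end.
- **Last pictures:** All three bottles stand upright with their nozzles over their ticks, and the lever is level and in line with the bar to within about 1°. In the picture taken just after each release, the silhouette fits put them within about 1.5 mm and 2° of target. The fits after all three were in scatter more: up to about 5 mm and 7° in the distant scene camera, and 3–5° in some wrist pictures.
- **Checks that failed or disagreed:**
    - The last wrist fits for well2 and well3 failed, because the fingers were in the way or the wrong region was traced.
    - The deck's yaw came out as 15.0° and 17.2° from two pairs of edges in one picture, against 16.7° at placement.
    - I did not check the feet visually; that they are flat rests on the contact height and the level deck.

I saw no slackening of the grip, no knocked bottle and no moved bystander.

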